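# Free the eccentric lock and feed the board home

## Robot

A 6-joint arm with a two-finger parallel gripper is mounted at the origin on a cart in front of the work surface, level with it; the furniture and walls round the work are solid. World frame = base frame: x ahead of the robot, y to its left, z up, the work surface at z = 0. Lengths are in mm, angles in rad, forces in N, time in s.
With the tool pointing down it reaches from about 375 to 925 mm from the base axis. Payload 5.7 kg.
Tool frame: the origin (TCP) lies at the very end of the fingers, on their centre line; the grasp point (between the pads) lies 19 mm behind it; z points along the fingers, x is the direction in which the jaws open and shut, and the axes are right-handed (so a half turn about z gives the same grasp; the last joint's range is limited). The gripper opens to 85 mm and grips with 20 to 120 N. Pads are 22 mm wide; open, the fingers measure 114 mm over their backs; the gripper's body (76 mm by 85 mm) begins 54 mm behind the grasp point. The pads swing forward as they close: fully open they stand 13 mm farther back than shut.
Start: joints at [1.082, 0.359, 1.51, -0, 1.272, -0.115], TCP at [219.084, 558.539, 231.267] pointing down, gripper open.
Joint ranges: [-2.97, 2.97], [-1.01, 2.36], [0.21, 2.38], [-0.96, 4.11], [0.2, 2.71], [-2.98, 2.98]. Speed limits (rad/s): [2.39, 2.39, 3.14, 3.14, 3.14, 3.14].

## Interface

Orientations are given as [roll, pitch, yaw] about the fixed x, y, z axes, in that order (R = Rz(yaw) Ry(pitch) Rx(roll)).
In Python, from rig import robot, imaging gives the robot as it stands.
- The arm moves only by the tool send_rows, never from a script. Its argument "motion" is a list of rows, each a list of 7 numbers: the shift along the tool's x, y, z in mm, then the turn, a rotation vector about the tool's x, y, z in rad, then the gripper's target within -1 to 1 (fully open at 1, half-way at 0, shut at -1). A call has 1 to 20 rows; each row shifts and turns the commanded pose from where the row before left it, along the tool's axes as they then stand; what a row does not reach is not made up. A row lasts 1/10 s, in which the tool goes at most 50 mm and 8.59 degrees, less where a joint would pass 70% of its speed; a pose out of reach is approached as far as the arm can. A call is refused whole if a number of a shift passes 50 or a number of a turn 0.15, either way. A call with a gripper value outside its range is refused whole. The fingers move at their own pace and stop on an object; "newtons" is the grip in N (left out, the last holds). Time passes only in rows, so rows that do not move let the fingers close. It gives the time, the measured TCP pose, the force and the opening at its end, in the units of the state.
- robot.get_state(): the state, without advancing time (a new reading comes with each control period).
- imaging.read_camera(name): name is "side" or "top"; returns a dict with "color" (384x512x3 uint8, blue, green, red), "z_map" (384x512 float32, mm along the optical axis (not along the pixel's ray), 0 where there is no reading), "fx", "fy", "cx", "cy" (pixels), "k1" (the pictures are not rectified: a ray, as slopes to the right and down, at radius r is drawn at 1 + k1 r^2 times it, then the intrinsics apply), "T" (4x4, takes a point from camera to world coordinates). Camera axes: x right, y down, z forward; pixel columns grow to the right and rows downward; lengths in mm; the calibration is good to about 2 mm. A picture is of the moment at which its call begins.
- robot.sign_off(): hands the job in, once; it reports no verdict.
The state is a dict: "time_s": time; "joint_pos": joint angles; "qd": joint speeds; "joint_efforts": joint torques, N m; "tool_pos": TCP position; "orientation": TCP orientation; "force": force on the tool from outside, world axes, zero at the start; "wrist_torque": the same for the moment, N m; "grip_width": finger opening in mm.
Only numpy, scipy, OpenCV 4.12 (cv2) and the standard library are available. Lean on these libraries where they do the work, as an engineer would, in place of code of your own. Each camera call takes 0.05 s, during which the arm holds its last target.

## Task

The slide of the wooden gluing jig is blocked by an eccentric cam: with light fingertip pushes, first turn the cam by its upright lever post until its low point faces the slide (lever straight away from the slide), then push the slide forward by its upright push plate until the small board ahead of it sits square against the end stop. Leave the cam at its low point. Grip and lift nothing, do not touch the board yourself or force the slide past the cam, and leave the jar, tape roll and spool undisturbed.

Things in the scene. Friction and masses are not known exactly. Their poses are not given: they have to be found in the camera images.
- jig: Fixed plywood jig on a 50 mm plinth; base plate 305 x 190 mm (x -130 to 175, y -95 to 95 mm in its frame), top 68 mm above the worktop. Its x axis is the slide's forward direction, y to the left, z up. Origin: at worktop height, on the bed's middle line, abreast of the cam pivot. Slide and board lie on the plate. 26 mm high side guides flank the board, inner faces at y = +-74 mm.
- slide (a joint): Travel of the dark wood slide along the jig's +x, m: 0 = fully back (its start), limit 0.056; stays where left, moves at about 3 N. Body 46 mm wide, top 83 mm above the worktop; 80 mm wide head at its front, top 92.5 mm, face at jig x = 58 mm + travel. The board meets the stop at about 0.050. With the cam over about 0.55 rad from its low point it is blocked after 8 to 20 mm.
- push_face (a point): Centre of the rear face of the slide's upright push plate, the face to push on, 108 mm above the worktop; moves with the slide. The plate is 46 mm wide (along the jig's y), 14 mm thick, and stands from 68 to 120 mm above the worktop. Push along the jig's +x.
- cam (a joint): Cam angle, rad, about its upright pivot, counter-clockwise positive seen from above. 0 = low point faces the slide, lever along the jig's +y, straight away from the slide. At 1.57 the lever points back along the jig's -x. Starts at 1.1 to 2.1, range -0.9 to 2.5, stays where left. Turn clockwise (decreasing) to free the slide; about 3 N sideways at the post turns it.
- cam_pivot (a point): Pivot axis of the cam, at jig x = 0, y = 42 mm, 110 mm above the worktop. The cam is a 66 mm steel disc, 16 mm thick, set 13 mm off the pivot towards the lever: rim 20 mm from the pivot at the low point, 46 mm at the high point. Disc top 85 mm above the worktop; the 18 mm wide lever bar on it (top 92 mm) reaches 76 mm from the pivot.
- lever_post (a point): Point on the axis of the upright black plastic lever post, 115 mm above the worktop and 70 mm from the pivot; moves with the cam. The post is round, 16 mm in diameter, and stands from 92 to 137 mm above the worktop. Push it sideways with the fingertips.
- board: Loose plywood offcut, 140 x 45 x 22 mm, lying across the jig before the slide's head, between the side guides, 4 to 20 mm ahead of the head. Origin: centre of its underside. Its long axis lies 15 degrees clockwise from its body x axis (along the jig's y as it lies). Home: far long edge against the end stop, origin at jig x = 130.5 mm.
- board_end_a (a point): Middle of the board's left-hand end (jig's +y), on its top edge, 70 mm from its centre.
- board_end_b (a point): The same at the board's right-hand end.
- tack_jar: Bystander: clear jar of tacks, 60 mm in diameter, 82 mm high, standing on the worktop to the right of the jig. Origin at the centre of its underside.
- masking_tape: Bystander: roll of masking tape lying flat, 100 mm in diameter, 24 mm high, on the worktop to the left of the jig. Origin at the centre of its underside.
- spool: Bystander: cream thread spool, 48 mm in diameter, 55 mm high, standing on the worktop to the left of the jig. Origin at the centre of its underside.
- shoulder (a point): Corner of the step in the slide's left side that runs against the cam, 83 mm above the worktop; at jig x = -50 mm, y = 20 mm with the slide back. Passes the cam's low point with 2 mm to spare.
- stop_face (a point): Top middle of the end stop's face towards the slide: a bar 190 mm long across the jig, 18 mm thick, its top 102 mm above the worktop; face at jig x = 153 mm.
Things that resemble listed ones, but are neither listed nor needed, are in the scene too. Leave any green or purple look-alike of the board alone.

How it is judged (in metres and radians):
On the way, in this order (a step that is already met when the one before it is completed fails the run):
1. the cam stands at its low point while the slide is still back (value of joint cam between -0.4 and 0.4 rad and value of joint slide below 0.022 m), for 0.2 s.
2. the slide is forward (value of joint slide above 0.045 m), for 0.2 s.
At the end, for the whole second after the job is handed in: The board's centre and both its ends lie within 3 mm of home against the end stop, flat on the jig (within 4 mm in height) and at rest, the slide is forward by more than 45 mm, and the cam is within 0.45 rad of its low point (value of joint cam between -0.45 and 0.45 rad and value of joint slide above 0.045 m and x of each of board, board_end_a, board_end_b in the frame of jig above 0.1275 m and z of board in the frame of jig between 0.064 and 0.072 m and angle between board's own z axis and vertical below 0.06 rad and linear speed of board below 0.01 m/s); the robot touches nothing.
It fails at once if the board is lifted, or touched by the robot instead of being moved by the slide (z of board in the frame of jig above 0.08 m or contact force between any of the fingers, the arm and board above 0.5 N).
It fails at once if the slide is forced past the cam while the cam is not at its low point (value of joint slide above 0.03 m and value of joint cam above 0.65 rad).
It fails at once if the cam lever is gripped or pressed hard (over 30 N) (contact force between the fingers and cam above 30 N).
It fails at once if the slide is gripped or rammed (over 38 N) (contact force between the fingers and slide above 38 N).
It fails at once if the jar, tape roll or spool is disturbed (moved over 25 mm or tipped) (distance of any of tack_jar, masking_tape, spool from where it was at the start of the episode above 0.025 m or angle between any of tack_jar, masking_tape, spool's own z axis and vertical above 0.4 rad).
It also fails if it takes over 53 s, if anything falls off the work surface, if the arm or the gripper's body presses on something with over 40 N, if the wrist force passes 120 N, or if a joint passes its speed limit or range.

## Working session

There is one attempt and no reset: what is moved stays moved. The work goes in short steps, Python scripts to look and compute and a tool call to move; the robot and the scene stay as the last step left them, time stands still between calls to the robot, and variables do not carry over. Pictures are saved under pics/ and viewed, and the job is handed in when it is done.

Besides the shell and the picture viewer there is one more tool, called by a JSON object that holds its "api" and its "payload". send_rows: Moves the arm, as the interface text tells. Its arguments: {"type":"object","properties":{"motion":{"type":"array"},"newtons":{"type":"number"}},"required":["motion"]}

```bash
mkdir -p pics; ls; python3 - <<'E'
from rig import robot, imaging
import cv2
print(robot.get_state())
for n in("top","side"):
    d=imaging.read_camera(n)
    cv2.imwrite(f"pics/{n}0.png",cv2.resize(d["color"],None,fx=1.5,fy=1.5))
    print(n,d["fx"],d["fy"],d["cx"],d["cy"],d["k1"],d["T"])
E
```

```text
pics
{'time_s': 0.0, 'joint_pos': array([ 1.08190580e+00,  3.59514440e-01,  1.51145271e+00, -3.03406195e-05,
        1.27251643e+00, -1.15115339e-01]), 'qd': array([ 6.95331210e-05,  1.98328628e-03, -5.98976177e-04,  1.46015606e-03,
        1.12340122e-04, -1.05813176e-03]), 'joint_efforts': array([-1.79811403e-03, -5.27615440e+01, -2.78620631e+01, -3.03401675e-04,
        1.29748648e-02,  6.04216282e-06]), 'tool_pos': array([218.77498165, 557.94212131, 230.44026685]), 'orientation': array([-3.14140425e+00,  1.88174276e-03,  1.19703026e+00]), 'force': array([-0.48844828,  0.02146966, -0.21821663]), 'wrist_torque': array([-0.00419518, -0.01311631,  0.01900327]), 'grip_width': 85.39387533821358}
top 453.62189987597384 453.62189987597384 250.4949523429308 188.68877381990808 0.05251746114969607 [[ 1.21864554e-02 -9.89473967e-01  1.44196946e-01  3.73263847e+02]
 [-9.99677688e-01 -1.52680146e-02 -2.02831997e-02 -6.22553147e+01]
 [ 2.22712991e-02 -1.43903289e-01 -9.89341110e-01  1.52267583e+03]
 [ 0.00000000e+00  0.00000000e+00  0.00000000e+00  1.00000000e+00]]
side 428.07779959126754 428.07779959126754 258.75563884727717 193.85590437802122 -0.06613208590179158 [[ 9.91530248e-01  1.04703478e-01 -7.68436660e-02  7.01499642e+02]
 [ 1.29365724e-01 -7.43816677e-01  6.55744814e-01 -1.14329786e+03]
 [ 1.15011626e-02 -6.60131754e-01 -7.51061775e-01  1.33226105e+03]
 [ 0.00000000e+00  0.00000000e+00  0.00000000e+00  1.00000000e+00]]
```

View pics/top0.png

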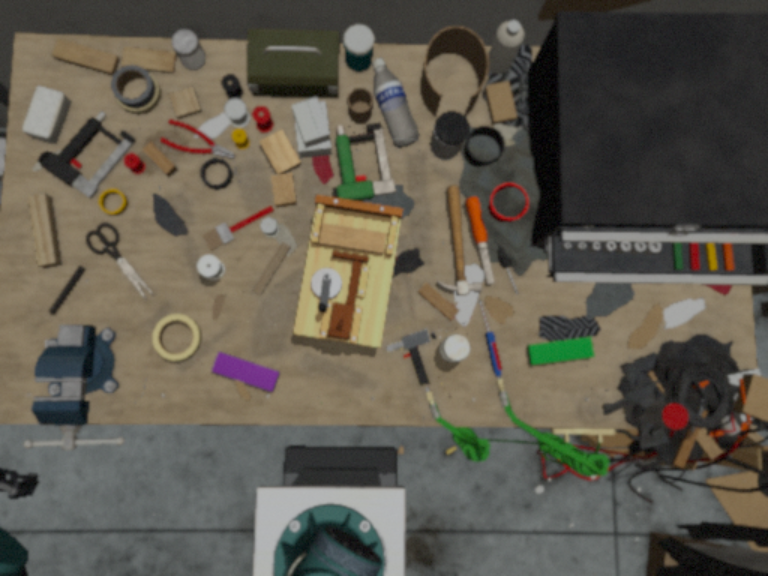

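View pics/side0.png

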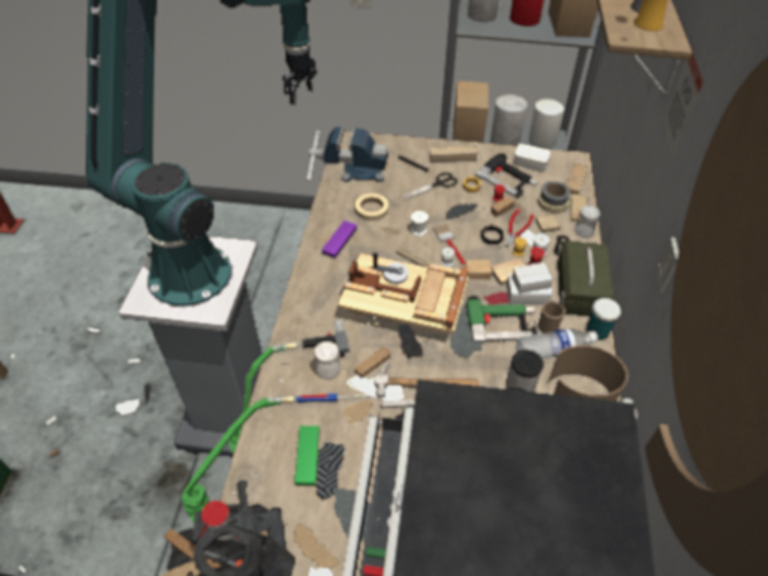

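The top view shows the jig at (350,275), with the cam disc at (326,284), the dark slide at (345,310) and the board at (352,237). The look-alikes are the purple bar at (245,372) and the green bar at (560,350). For the bystanders, the jar is at (455,348), the tape at (176,338) and the spool at (209,267). The cream ring at (133,88) and the white cylinder at (269,226) could be mistaken for them. Next I'll take a close crop.

```bash
cat > h.py <<'E'
import numpy as np, cv2
from rig import robot, imaging
def ray(d,u,v):
    xd=(u-d["cx"])/d["fx"]; yd=(v-d["cy"])/d["fy"]; x,y=xd,yd
    for _ in range(10):
        s=1+d["k1"]*(x*x+y*y); x,y=xd/s,yd/s
    return d["T"][:3,:3]@np.array([x,y,1.]), d["T"][:3,3]
def plane(d,u,v,z):
    r,o=ray(d,u,v); return o+r*(z-o[2])/r[2]
def proj(d,P):
    p=np.linalg.inv(d["T"])@np.append(P,1); x,y=p[:2]/p[2]; s=1+d["k1"]*(x*x+y*y)
    return np.array([x*s*d["fx"]+d["cx"],y*s*d["fy"]+d["cy"]])
E
python3 - <<'E'
from h import *
for n,(x0,y0,x1,y1) in dict(top=(185,120,285,240),side=(215,160,320,230)).items():
    d=imaging.read_camera(n); np.savez(f"{n}.npz",**d)
    k=5 if n=="top" else 7
    c=cv2.resize(d["color"][y0:y1,x0:x1],None,fx=k,fy=k,interpolation=cv2.INTER_CUBIC)
    for i in range(x0,x1,10): cv2.putText(c,str(i),((i-x0)*k,10),0,.35,(255,0,0),1); cv2.line(c,((i-x0)*k,12),((i-x0)*k,18),(255,0,0),1)
    for i in range(y0,y1,10): cv2.putText(c,str(i),(0,(i-y0)*k+4),0,.35,(255,0,0),1)
    cv2.imwrite(f"pics/{n}c.png",c)
E
```

```text
(no output)
```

View pics/topc.png

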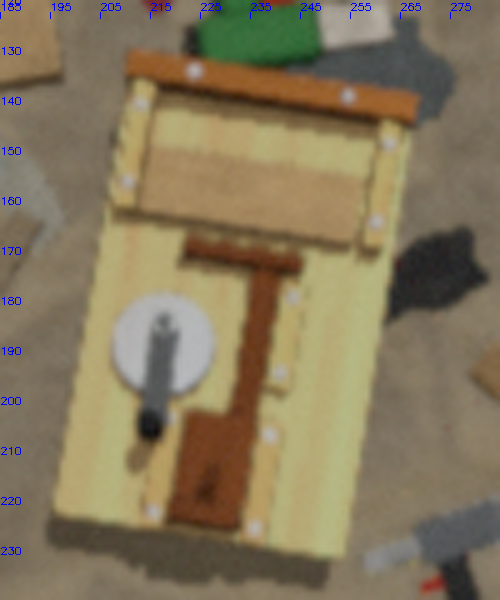

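View pics/sidec.png

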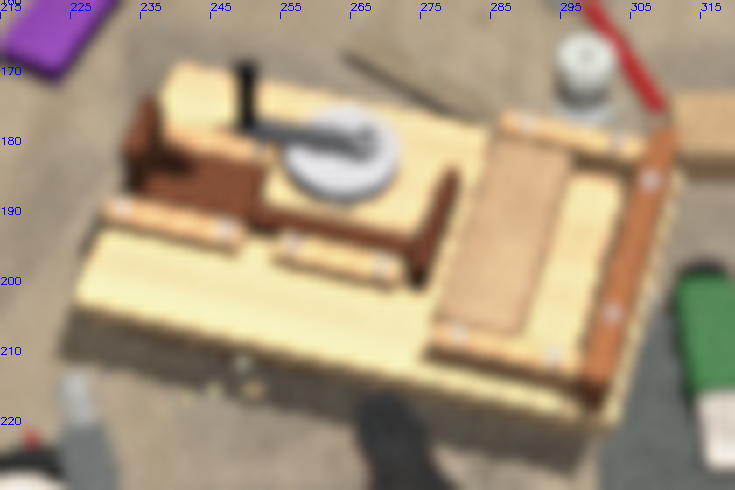

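```bash
cat > fit.py <<'E'
from h import *
from scipy.optimize import least_squares
t=dict(np.load("top.npz")); s=dict(np.load("side.npz"))
T=lambda x,y:(185+x/5,120+y/5); S=lambda x,y:(215+x/7,160+y/7)
# (cam, px, jig xyz)
C=[(t,T(55,517),(-130,95,68)),(t,T(345,555),(-130,-95,68)),(t,T(127,76),(153,95,102)),(t,T(416,122),(153,-95,102)),(t,T(418,98),(171,-95,102)),(t,T(130,53),(171,95,102)),
(s,S(72,300),(-130,-95,68)),(s,S(176,64),(-130,95,68)),(s,S(606,383),(171,-95,102)),(s,S(582,376),(153,-95,102)),(s,S(650,133),(153,95,102))]
J=np.array([c[2] for c in C],float); W=np.array([plane(c[0],*c[1],c[2][2]) for c in C])
def f(p): 
    c,si=np.cos(p[2]),np.sin(p[2]); return np.c_[p[0]+c*J[:,0]-si*J[:,1], p[1]+si*J[:,0]+c*J[:,1]]
for nm,m in(("top",slice(0,6)),("side",slice(6,11)),("both",slice(0,11))):
    r=least_squares(lambda p:(f(p)-W[:,:2])[m].ravel(),[450,0,0],loss="soft_l1",f_scale=3)
    print(nm,r.x); print(np.round((f(r.x)-W[:,:2])[m],1).tolist())
p=r.x; np.save("jig.npy",p)
R=np.array([[np.cos(p[2]),-np.sin(p[2])],[np.sin(p[2]),np.cos(p[2])]])
def tojig(P): return np.r_[R.T@(P[:2]-p[:2]),P[2]]
print("piv world",p[:2]+R@[0,42])
for nm,d,px,z in(("disc c t",t,T(164,344),85),("post top t",t,T(149,424),137),("lever tip t",t,T(164,315),92),("disc c s",s,S(341,157),85),("post top s",s,S(246,68),137),("post base s",s,S(247,122),92),
 ("pushplate rearleft t",t,T(168,522),120),("pp rearright t",t,T(240,528),120),("head L t",t,T(184,238),92.5),("head R t",t,T(300,258),92.5),("board fl",t,T(152,148),90),("board fr",t,T(366,180),90),("board nl",t,T(140,207),90),("board nr",t,T(356,243),90)):
    P=plane(d,*px,z); print(nm,P.round(1),tojig(P).round(1))
E
python3 fit.py
```

```text
top [ 5.86406404e+02 -3.10247487e+01 -1.42396608e-01]
[[0.6, 0.8], [-4.5, -1.7], [-0.5, 1.8], [-0.6, -0.3], [1.4, -1.6], [2.1, 0.8]]
side [ 5.92596714e+02 -2.94202847e+01 -1.54257405e-01]
[[-0.7, 0.0], [0.5, -0.4], [2.2, -1.1], [-2.7, -1.3], [0.4, 5.4]]
both [ 5.89468198e+02 -3.01468391e+01 -1.48533925e-01]
[[4.4, 2.4], [-1.9, 0.1], [3.0, 1.7], [1.8, -0.2], [3.7, -1.7], [5.6, 0.6], [-3.4, -1.5], [-3.2, -1.8], [-0.3, -0.9], [-5.2, -1.2], [-3.1, 5.6]]
piv world [595.68370864  11.39070321]
disc c t [580.8  12.8  85. ] [-14.9  41.2  85. ]
post top t [523.6  18.2 137. ] [-72.3  38.  137. ]
lever tip t [598.5  12.9  92. ] [ 2.6 43.9 92. ]
disc c s [585.6   8.4  85. ] [-9.5 37.5 85. ]
post top s [529.6  20.2 137. ] [-66.7  41.  137. ]
post base s [529.8  21.4  92. ] [-66.6  42.2  92. ]
pushplate rearleft t [464.9   6.  120. ] [-128.5   17.3  120. ]
pp rearright t [461.8 -38.4 120. ] [-125.   -27.1  120. ]
head L t [648.5   1.2  92.5] [53.8 39.7 92.5]
head R t [636.8 -73.3  92.5] [ 53.1 -35.7  92.5]
board fl [707.7  23.1  90. ] [109.1  70.2  90. ]
board fr [ 689.  -115.2   90. ] [111.1 -69.4  90. ]
board nl [668.8  29.9  90. ] [69.6 71.2 90. ]
board nr [ 647.6 -109.2   90. ] [ 69.2 -69.6  90. ]
```

```bash
cat >> h.py <<'E'
JP=np.load("jig.npy"); JR=np.array([[np.cos(JP[2]),-np.sin(JP[2])],[np.sin(JP[2]),np.cos(JP[2])]])
def w(xy): return JP[:2]+JR@np.array(xy,float)
def jg(P): return JR.T@(np.array(P[:2])-JP[:2])
from scipy.spatial.transform import Rotation as Ro
def delta(P,yaw=None):
    s=robot.get_state(); R=Ro.from_euler("xyz",s["orientation"]).as_matrix()
    y=s["orientation"][2] if yaw is None else yaw
    R2=Ro.from_euler("xyz",[np.pi,0,y]).as_matrix()
    print("t",round(s["time_s"],2),"pos",s["tool_pos"].round(1),"jig",jg(s["tool_pos"]).round(1),"rpy",s["orientation"].round(3),"F",s["force"].round(2),"w",round(s["grip_width"],1))
    print("turn",Ro.from_matrix(R.T@R2).as_rotvec().round(3),"shift after turn",(R2.T@(np.array(P)-s["tool_pos"])).round(1))
E
python3 - <<'E'
from h import *
n=np.array([1,1])/2**.5
g=w(np.array([-70,41])-25*n); print(g)
delta(np.r_[g,231],2.208)
E
```

```text
[506.20737124   5.89396613]
t 0.2 pos [218.9 558.2 230.7] jig [-453.6  527. ] rpy [-3.141e+00  1.000e-03  1.197e+00] F [-0.12  0.02 -0.5 ] w 85.4
turn [-1.000e-03  1.000e-03 -1.011e+00] shift after turn [-6.149e+02 -9.770e+01 -3.000e-01]
```

{"api": "send_rows", "payload": {"motion": [[0, 0, 0, 0, 0, -0.1444, -1], [0, 0, 0, 0, 0, -0.1444, -1], [0, 0, 0, 0, 0, -0.1444, -1], [0, 0, 0, 0, 0, -0.1444, -1], [0, 0, 0, 0, 0, -0.1444, -1], [0, 0, 0, 0, 0, -0.1444, -1], [0, 0, 0, 0, 0, -0.1444, -1], [-20, -3, 0, 0, 0, 0, -1], [-42, -7, 0, 0, 0, 0, -1], [-42, -7, 0, 0, 0, 0, -1], [-42, -7, 0, 0, 0, 0, -1], [-42, -7, 0, 0, 0, 0, -1], [-42, -7, 0, 0, 0, 0, -1], [-42, -7, 0, 0, 0, 0, -1], [-42, -7, 0, 0, 0, 0, -1]]}}

```text
time_s: 1.7
tool_pos: [364.1, 272.5, 231.2]
orientation: [-3.141, 0.0, 2.205]
force: [1.3, 0.3, 0.1]
grip_width: 0.1
```

{"api": "send_rows", "payload": {"motion": [[-42, -7, 0, 0, 0, 0, -1], [-42, -7, 0, 0, 0, 0, -1], [-42, -7, 0, 0, 0, 0, -1], [-42, -7, 0, 0, 0, 0, -1], [-42, -7, 0, 0, 0, 0, -1], [-42, -6, 0, 0, 0, 0, -1], [-30, -4, 0, 0, 0, 0, -1], [-10, 0, 0, 0, 0, 0, -1], [0, 0, 0, 0, 0, 0, -1], [0, 0, 0, 0, 0, 0, -1]]}}

```text
time_s: 2.7
tool_pos: [500.3, 14.2, 231.0]
orientation: [-3.141, -0.001, 2.206]
force: [-0.0, 0.2, -0.9]
grip_width: -0.2
```

```bash
python3 - <<'E'
from h import *
n=np.array([1,1])/2**.5
g=w(np.array([-70,41])-25*n); print(g)
delta(np.r_[g,150],2.208)
E
```

```text
[506.20737124   5.89396613]
t 2.7 pos [500.3  14.2 231. ] jig [-94.7  30.7] rpy [-3.141e+00 -1.000e-03  2.206e+00] F [-0.    0.24 -0.93] w -0.2
turn [-0.001 -0.001 -0.002] shift after turn [-10.2  -0.2  81. ]
```

{"api": "send_rows", "payload": {"motion": [[-10, 0, 20, 0, 0, 0, -1], [0, 0, 30, 0, 0, 0, -1], [0, 0, 30, 0, 0, 0, -1], [0, 0, 0, 0, 0, 0, -1], [0, 0, 0, 0, 0, 0, -1]]}}

```text
time_s: 3.2
tool_pos: [506.5, 6.8, 151.5]
orientation: [-3.14, -0.001, 2.209]
force: [0.4, 0.6, 0.3]
grip_width: -0.2
```

```bash
cat > look.py <<'E'
from h import *
import sys
tag=sys.argv[1]
s=robot.get_state(); print(s["tool_pos"].round(1),jg(s["tool_pos"]).round(1))
for n,(x0,y0,x1,y1) in dict(top=(185,120,285,240),side=(215,140,320,230)).items():
    d=imaging.read_camera(n); np.savez(f"{n}{tag}.npz",**d)
    print(n,"tip px",proj(d,s["tool_pos"]).round(1))
    k=5 if n=="top" else 6
    c=cv2.resize(d["color"][y0:y1,x0:x1],None,fx=k,fy=k,interpolation=cv2.INTER_CUBIC)
    u=(proj(d,s["tool_pos"])-[x0,y0]+.5)*k
    cv2.circle(c,tuple(int(q) for q in u),4,(0,0,255),1)
    cv2.imwrite(f"pics/{n}{tag}.png",c)
E
python3 look.py 1
```

```text
[506.5   6.8 151.5] [-87.5  24.2]
top tip px [218.2 210. ]
side tip px [243.7 168.9]
```

View pics/top1.png

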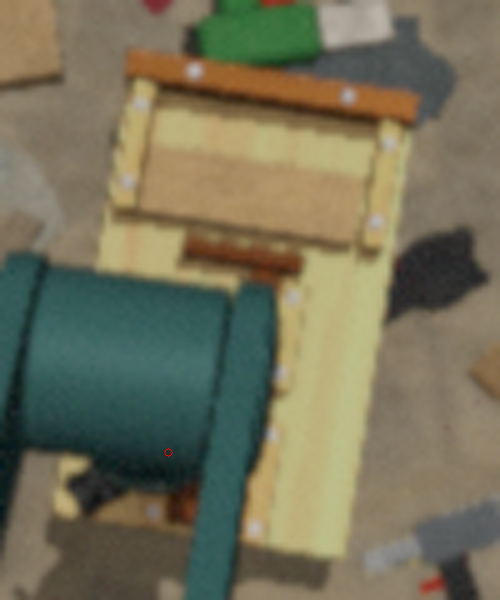

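View pics/side1.png

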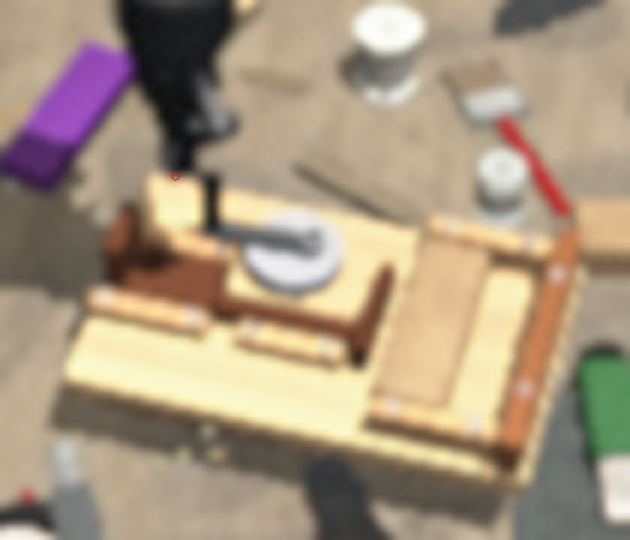

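The side view shows the closed fingertips at (178,172), next to the post top at (211,180), and the projected TCP agrees to within about 1 px. The push plate at (120,235) is clear, so I'll descend.

{"api": "send_rows", "payload": {"motion": [[0, 0, 15, 0, 0, 0, -1], [0, 0, 15, 0, 0, 0, -1], [0, 0, 10, 0, 0, 0, -1], [0, 0, 5, 0, 0, 0, -1], [0, 0, 0, 0, 0, 0, -1], [0, 0, 0, 0, 0, 0, -1]]}}

```text
time_s: 3.9
tool_pos: [508.0, 5.6, 106.9]
orientation: [3.141, 0.001, 2.208]
force: [-0.4, 0.6, 0.2]
grip_width: 0.0
```

```bash
python3 look.py 2; python3 - <<'E'
import cv2
E
```

```text
[508.    5.6 106.9] [-85.8  23.3]
top tip px [219.2 210.9]
side tip px [244.2 177.1]
```

View pics/side2.png

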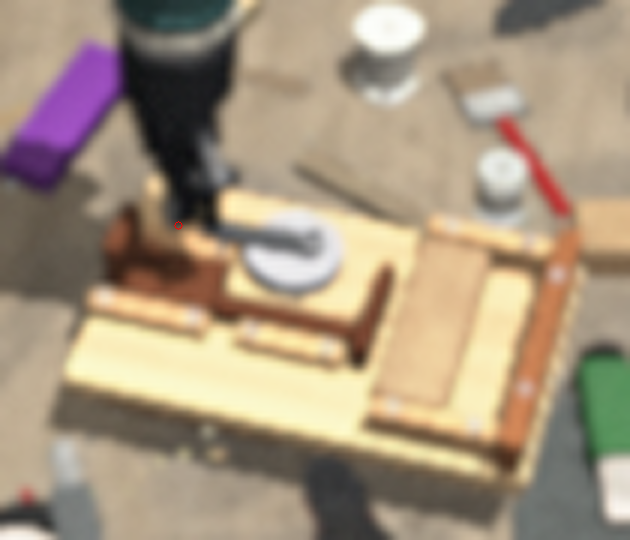

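{"api": "send_rows", "payload": {"motion": [[0, 2, 0, 0, 0, 0, -1], [0, 2, 0, 0, 0, 0, -1], [0, 1, 0, 0, 0, 0, -1], [2.4, 2.5, 0, 0, 0, 0, -1], [2.3, 2.6, 0, 0, 0, 0, -1], [2.2, 2.7, 0, 0, 0, 0, -1], [2.1, 2.8, 0, 0, 0, 0, -1], [2.0, 2.9, 0, 0, 0, 0, -1], [0, 0, 0, 0, 0, 0, -1], [0, 0, 0, 0, 0, 0, -1]]}}

```text
time_s: 5.0
tool_pos: [514.7, 26.1, 105.9]
orientation: [-3.14, -0.002, 2.208]
force: [-4.2, 0.3, 0.6]
grip_width: -0.2
```

```bash
python3 look.py 3
```

```text
[514.7  26.1 105.9] [-82.3  44.6]
top tip px [212.7 208.7]
side tip px [246.7 173.8]
```

View pics/side3.png

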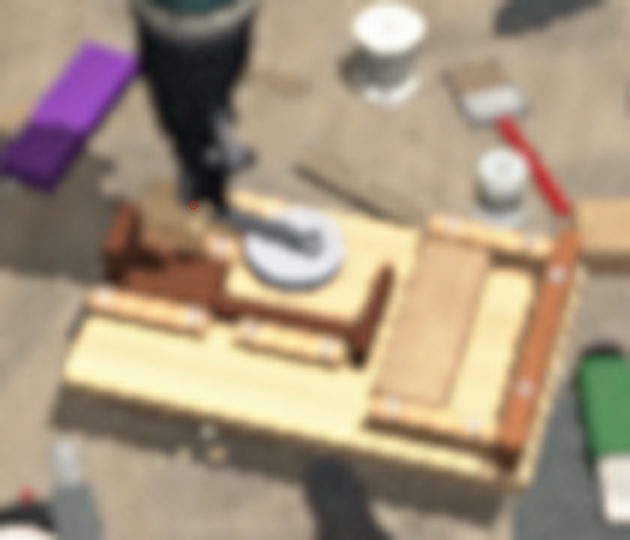

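{"api": "send_rows", "payload": {"motion": [[1.7, 3.1, 0, 0, 0, 0, -1], [1.6, 3.1, 0, 0, 0, 0, -1], [1.5, 3.2, 0, 0, 0, 0, -1], [1.3, 3.2, 0, 0, 0, 0, -1], [1.2, 3.3, 0, 0, 0, 0, -1], [1.0, 3.4, 0, 0, 0, 0, -1], [0.9, 3.4, 0, 0, 0, 0, -1], [0.7, 3.4, 0, 0, 0, 0, -1], [0.5, 3.5, 0, 0, 0, 0, -1], [0.4, 3.5, 0, 0, 0, 0, -1], [0.2, 3.5, 0, 0, 0, 0, -1], [0, 3.5, 0, 0, 0, 0, -1], [0, 0, 0, 0, 0, 0, -1]]}}

```text
time_s: 6.4
tool_pos: [542.8, 58.4, 106.5]
orientation: [3.14, 0.001, 2.208]
force: [-1.7, -0.7, -0.5]
grip_width: 0.2
```

```bash
python3 look.py 4
```

```text
[542.8  58.4 106.5] [-59.3  80.6]
top tip px [202.6 199.6]
side tip px [254.8 168.7]
```

View pics/side4.png

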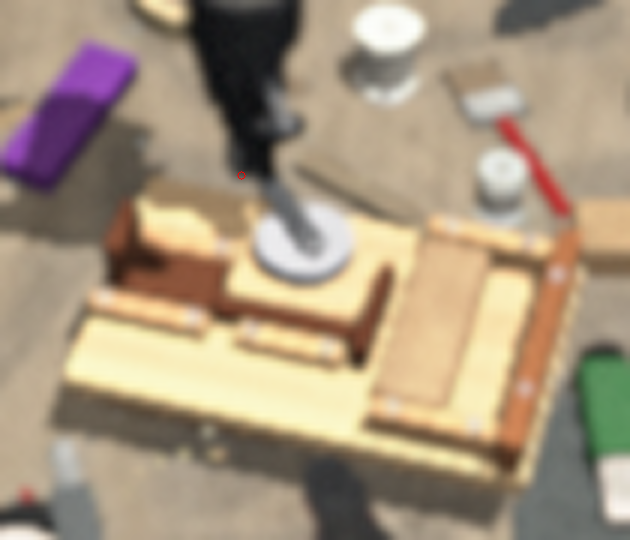

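{"api": "send_rows", "payload": {"motion": [[-0.3, 3.5, 0, 0, 0, 0, -1], [-0.5, 3.5, 0, 0, 0, 0, -1], [-0.6, 3.4, 0, 0, 0, 0, -1], [-0.8, 3.4, 0, 0, 0, 0, -1], [-1.0, 3.4, 0, 0, 0, 0, -1], [-1.1, 3.3, 0, 0, 0, 0, -1], [-1.3, 3.3, 0, 0, 0, 0, -1], [-1.4, 3.2, 0, 0, 0, 0, -1], [-1.6, 3.1, 0, 0, 0, 0, -1], [-1.7, 3.0, 0, 0, 0, 0, -1], [-1.9, 2.9, 0, 0, 0, 0, -1], [-2.0, 2.9, 0, 0, 0, 0, -1], [-2.2, 2.8, 0, 0, 0, 0, -1], [0, 0, 0, 0, 0, 0, -1], [0, 0, 0, 0, 0, 0, -1]]}}

```text
time_s: 8.0
tool_pos: [585.8, 69.7, 106.5]
orientation: [3.14, 0.001, 2.208]
force: [-0.3, -0.0, 0.4]
grip_width: 0.1
```

```bash
python3 look.py 5
```

```text
[585.8  69.7 106.5] [-18.4  98.2]
top tip px [199.4 186. ]
side tip px [265.7 167.8]
```

View pics/side5.png

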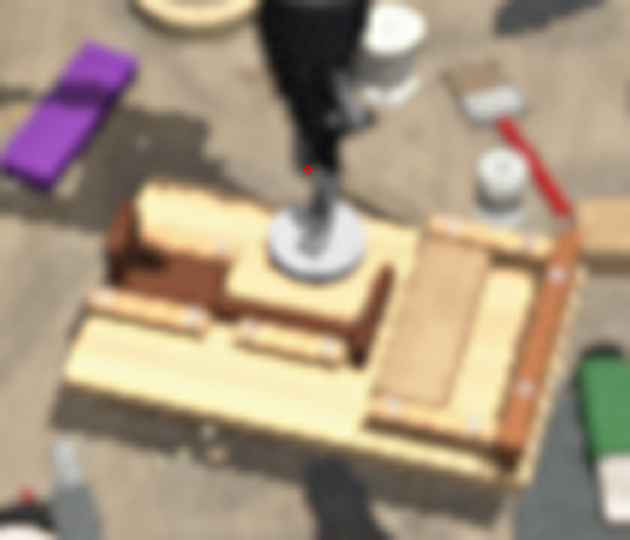

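{"api": "send_rows", "payload": {"motion": [[0, -6, 0, 0, 0, 0, -1], [0, -10, -5, 0, 0, 0, -1], [0, 0, -25, 0, 0, 0, -1], [0, 0, -30, 0, 0, 0, -1], [0, -20, 0, 0, 0, 0.15, -1], [0, -30, 0, 0, 0, 0.15, -1], [0, -40, 0, 0, 0, 0.15, -1], [0, -40, 0, 0, 0, 0.15, -1], [0, 0, 0, 0, 0, 0.15, -1], [0, 0, 0, 0, 0, 0.038, -1], [0, 0, 0, 0, 0, 0, -1]]}}

```text
time_s: 9.2
tool_pos: [451.6, 13.3, 166.8]
orientation: [3.141, 0.0, 1.419]
force: [-0.5, 0.2, 0.9]
grip_width: 0.0
```

```bash
python3 look.py 6; python3 -c "
from h import *
delta(np.r_[w((-156,0)),165],np.pi/2+JP[2])"
```

```text
[451.6  13.3 166.8] [-142.8   22.6]
top tip px [215.3 227.8]
side tip px [229.9 163.5]
t 9.3 pos [452.1  13.5 166.7] jig [-142.3   22.8] rpy [3.141 0.    1.421] F [-0.7  -0.16  1.49] w 0.0
turn [ 0.001  0.    -0.001] shift after turn [-22.8 -13.7   1.7]
```

View pics/side6.png

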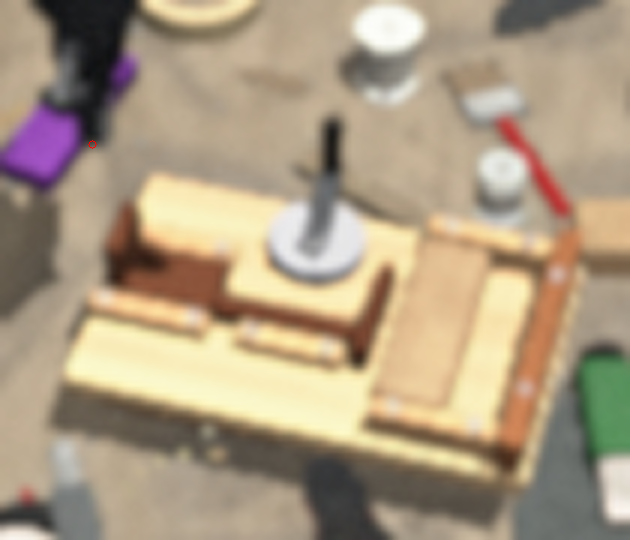

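View pics/top6.png

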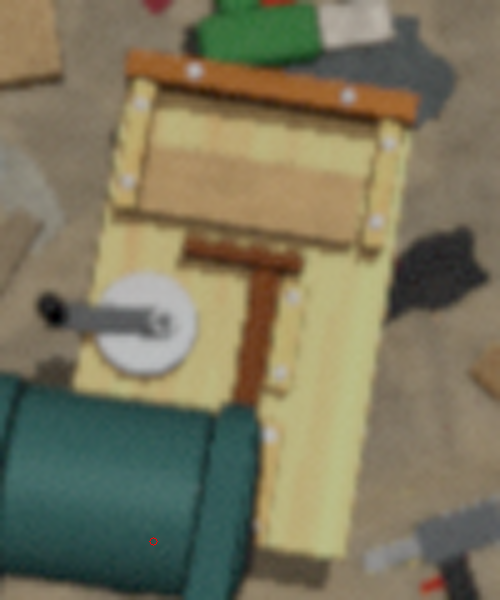

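```bash
python3 -c "
from h import *
for n,px,o,k in(('top',(50,308),(185,120),5),('side',(332,122),(215,140),6)):
    d=dict(np.load(n+'6.npz')); P=plane(d,o[0]+px[0]/k,o[1]+px[1]/k,137); j=jg(P); print(j, np.arctan2(-j[0],j[1]-42))"
```

```text
[-11.26421176 110.4518596 ] 0.16309503193051328
[ -4.48076662 114.31642611] 0.06188145600935226
```

Cam is at about 0.1 rad, the mean of the two views. I'll move behind the push plate and descend.

{"api": "send_rows", "payload": {"motion": [[-13, -14, 0, 0, 0, 0, -1], [-10, 0, 0, 0, 0, 0, -1], [0, 0, 20, 0, 0, 0, -1], [0, 0, 20, 0, 0, 0, -1], [0, 0, 20, 0, 0, 0, -1], [0, 0, 5, 0, 0, 0, -1], [0, 0, 0, 0, 0, 0, -1], [0, 0, 0, 0, 0, 0, -1]]}}

```text
time_s: 10.1
tool_pos: [435.7, -7.2, 101.8]
orientation: [3.141, 0.0, 1.42]
force: [0.8, -0.1, 0.4]
grip_width: -0.1
```

```bash
python3 look.py 7; python3 -c "
from h import *
delta(np.r_[w((-136,0)),101],np.pi/2+JP[2])"
```

```text
[435.7  -7.2 101.8] [-155.5   -0. ]
top tip px [222.9 234.2]
side tip px [225.7 178.5]
t 10.2 pos [435.9  -7.1 102.1] jig [-155.3    0. ] rpy [3.14 0.   1.42] F [ 1.25 -0.08  0.81] w -0.0
turn [ 0.002  0.    -0.002] shift after turn [-0.  19.3  1.1]
```

View pics/side7.png

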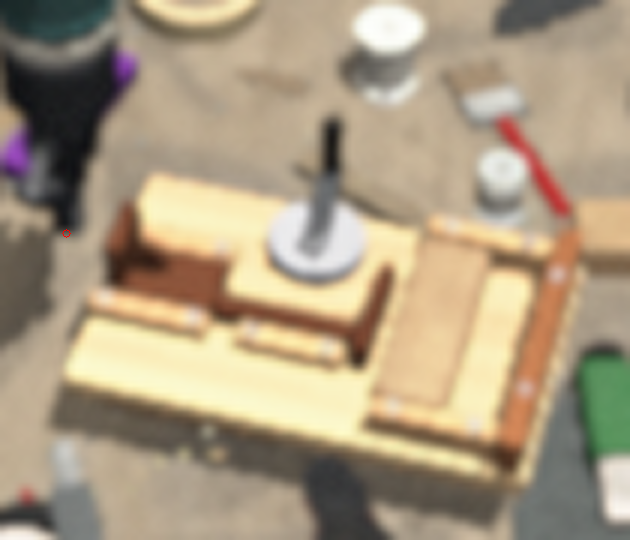

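{"api": "send_rows", "payload": {"motion": [[0, 5, 0, 0, 0, 0, -1], [0, 5, 0, 0, 0, 0, -1], [0, 2, 0, 0, 0, 0, -1], [0, 2, 0, 0, 0, 0, -1], [0, 2, 0, 0, 0, 0, -1], [0, 2, 0, 0, 0, 0, -1], [0, 2, 0, 0, 0, 0, -1], [0, 2, 0, 0, 0, 0, -1], [0, 2, 0, 0, 0, 0, -1], [0, 2, 0, 0, 0, 0, -1], [0, 2, 0, 0, 0, 0, -1], [0, 2, 0, 0, 0, 0, -1], [0, 2, 0, 0, 0, 0, -1]]}}

```text
time_s: 11.5
tool_pos: [466.3, -11.7, 101.1]
orientation: [-3.141, 0.0, 1.42]
force: [-4.0, 0.9, -0.1]
grip_width: -0.1
```

```bash
python3 look.py 8; python3 -c "
from h import *
delta(np.r_[w((-86,0)),101],np.pi/2+JP[2])"
```

```text
[466.3 -11.7 101.1] [-1.245e+02  1.000e-01]
top tip px [224.6 224.4]
side tip px [233.1 180.2]
t 11.6 pos [466.7 -11.7 101.1] jig [-1.241e+02  1.000e-01] rpy [-3.141  0.     1.42 ] F [-2.62  0.88 -1.23] w -0.3
turn [-0.     0.    -0.002] shift after turn [-0.1 38.1  0.1]
```

View pics/side8.png

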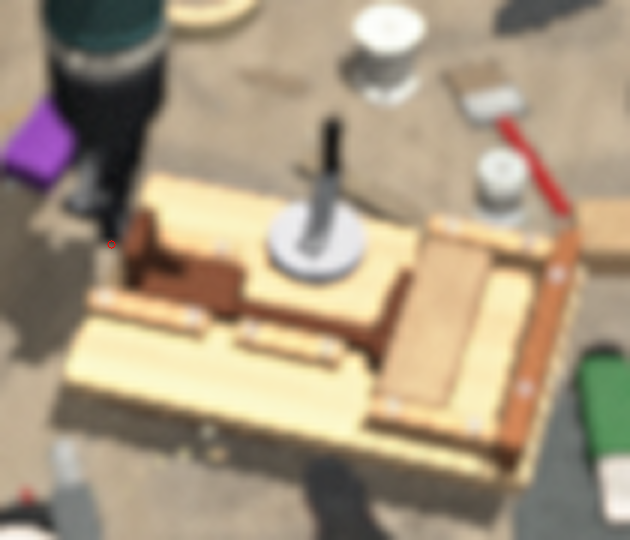

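{"api": "send_rows", "payload": {"motion": [[0, 2, 0, 0, 0, 0, -1], [0, 2, 0, 0, 0, 0, -1], [0, 2, 0, 0, 0, 0, -1], [0, 2, 0, 0, 0, 0, -1], [0, 2, 0, 0, 0, 0, -1], [0, 2, 0, 0, 0, 0, -1], [0, 2, 0, 0, 0, 0, -1], [0, 2, 0, 0, 0, 0, -1], [0, 2, 0, 0, 0, 0, -1], [0, 2, 0, 0, 0, 0, -1], [0, 2, 0, 0, 0, 0, -1], [0, 2, 0, 0, 0, 0, -1], [0, 2, 0, 0, 0, 0, -1], [0, 2, 0, 0, 0, 0, -1]]}}

```text
time_s: 13.0
tool_pos: [494.4, -16.0, 101.3]
orientation: [-3.142, 0.0, 1.42]
force: [-4.2, 1.9, -3.2]
grip_width: 0.1
```

```bash
python3 look.py 9; python3 -c "
from h import *
delta(np.r_[w((-86,0)),101],np.pi/2+JP[2])"
```

```text
[494.4 -16.  101.3] [-96.1  -0.1]
top tip px [226.1 215.5]
side tip px [240.  181.7]
t 13.1 pos [494.9 -16.2 101.4] jig [-95.5  -0.2] rpy [3.141 0.    1.42 ] F [-3.11  1.44 -2.48] w -0.2
turn [ 0.001  0.    -0.002] shift after turn [0.2 9.5 0.4]
```

View pics/side9.png

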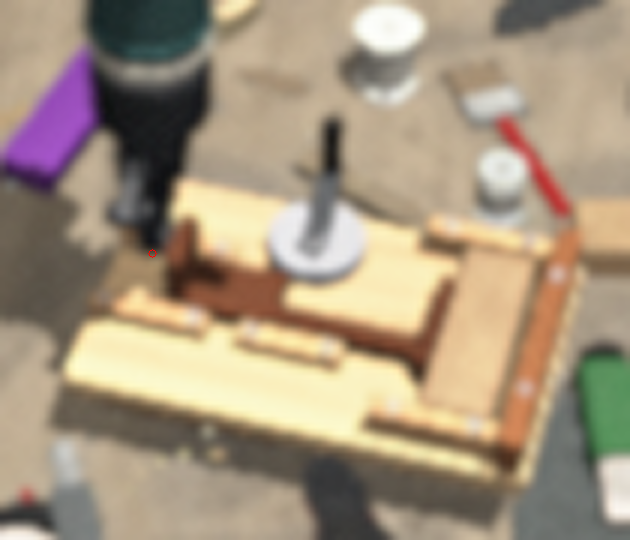

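View pics/top9.png

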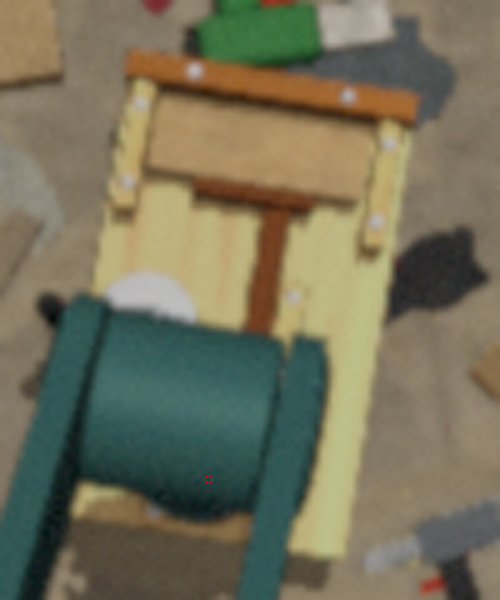

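The board now moves with the head, and a small gap to the stop remains at about (260,105) in the top view. I'll push on slowly.

{"api": "send_rows", "payload": {"motion": [[0, 1, 0, 0, 0, 0, -1], [0, 1, 0, 0, 0, 0, -1], [0, 1, 0, 0, 0, 0, -1], [0, 1, 0, 0, 0, 0, -1], [0, 1, 0, 0, 0, 0, -1], [0, 1, 0, 0, 0, 0, -1], [0, 1, 0, 0, 0, 0, -1]]}}

```text
time_s: 13.8
tool_pos: [501.5, -17.1, 101.4]
orientation: [3.141, 0.0, 1.42]
force: [-4.8, 0.2, 0.6]
grip_width: 0.1
```

{"api": "send_rows", "payload": {"motion": [[0, 1, 0, 0, 0, 0, -1]]}}

```text
time_s: 13.9
tool_pos: [502.4, -17.2, 101.4]
orientation: [3.141, 0.0, 1.42]
force: [-4.5, 0.4, -0.9]
grip_width: 0.2
```

{"api": "send_rows", "payload": {"motion": [[0, 1, 0, 0, 0, 0, -1]]}}

```text
time_s: 14.0
tool_pos: [503.4, -17.4, 101.4]
orientation: [3.141, 0.0, 1.42]
force: [-4.3, 0.4, 0.5]
grip_width: 0.2
```

{"api": "send_rows", "payload": {"motion": [[0, 1, 0, 0, 0, 0, -1]]}}

```text
time_s: 14.1
tool_pos: [504.1, -17.5, 101.3]
orientation: [-3.141, 0.0, 1.42]
force: [-5.4, 1.0, 2.7]
grip_width: -0.1
```

{"api": "send_rows", "payload": {"motion": [[0, 1, 0, 0, 0, 0, -1]]}}

```text
time_s: 14.2
tool_pos: [504.1, -17.5, 101.3]
orientation: [-3.139, 0.0, 1.42]
force: [-8.3, 0.5, 6.9]
grip_width: 0.2
```

{"api": "send_rows", "payload": {"motion": [[0, 1, 0, 0, 0, 0, -1]]}}

```text
time_s: 14.3
tool_pos: [504.1, -17.4, 101.2]
orientation: [-3.137, 0.0, 1.42]
force: [-11.2, 2.2, 9.0]
grip_width: 0.2
```

```bash
python3 look.py 10
```

```text
[504.1 -17.4 101.2] [-86.3  -0.1]
top tip px [226.6 212.4]
side tip px [242.4 182.3]
```

View pics/top10.png

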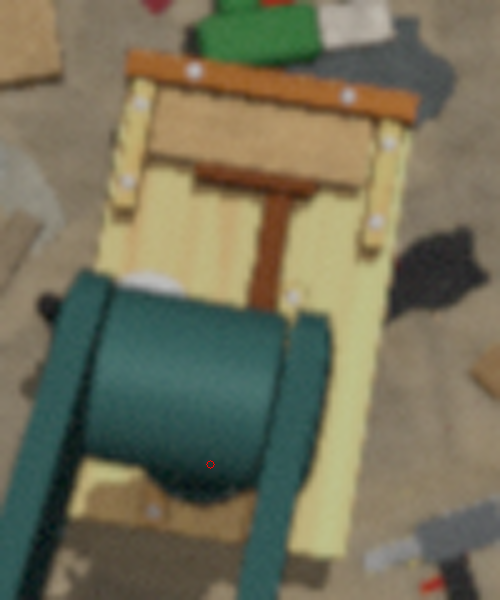

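View pics/side10.png

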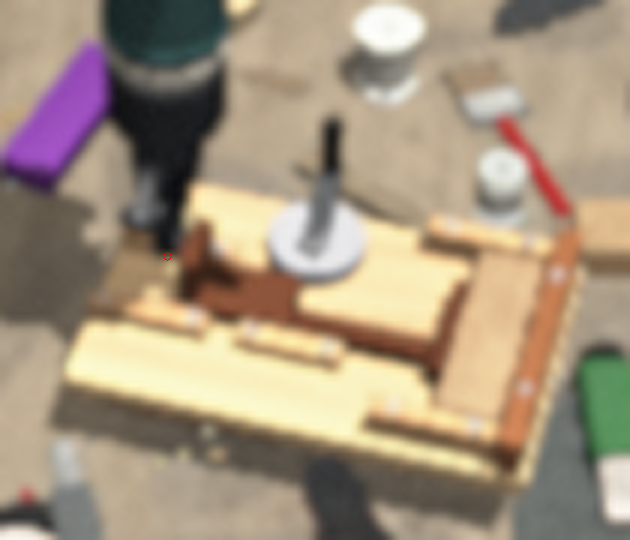

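{"api": "send_rows", "payload": {"motion": [[0, 1, 0, 0, 0, 0, -1], [0, 1, 0, 0, 0, 0, -1], [0, 0, 0, 0, 0, 0, -1]]}}

```text
time_s: 14.7
tool_pos: [504.1, -17.4, 101.0]
orientation: [-3.134, 0.0, 1.42]
force: [-14.0, 1.5, 9.5]
grip_width: -0.0
```

{"api": "send_rows", "payload": {"motion": [[0, -3, 0, 0, 0, 0, -1], [0, -6, 0, 0, 0, 0, -1], [0, -15, 0, 0, 0, 0, -1], [0, -25, 0, 0, 0, 0, -1], [0, -25, -10, 0, 0, 0, -1], [0, 0, -25, 0, 0, 0, -1], [50, 0, -25, 0, 0, 0, -1], [50, 0, -10, 0, 0, 0, -1], [50, 0, 0, 0, 0, 0, -1], [50, 0, 0, 0, 0, 0, -1], [0, 0, 0, 0, 0, 0, -1], [0, 0, 0, 0, 0, 0, -1]]}}

```text
time_s: 15.9
tool_pos: [465.4, 186.0, 168.9]
orientation: [3.139, -0.001, 1.423]
force: [-0.1, -0.2, -0.6]
grip_width: 0.2
```

```bash
python3 look.py 11; python3 -c "
from h import *
print(robot.get_state())"
```

```text
[465.4 186.  168.9] [-154.6  195.4]
top tip px [157.  222.4]
side tip px [240.5 134.3]
{'time_s': 16.0, 'joint_pos': array([ 2.39194879e-01,  2.86475909e-01,  1.79995576e+00, -5.89872724e-04,
        1.05420946e+00, -1.18018965e+00]), 'qd': array([-0.02122541, -0.00416833,  0.00925595,  0.00159355,  0.00681811,
        0.00323328]), 'joint_efforts': array([ 9.90231223e-01, -4.34584165e+01, -2.39410794e+01,  6.79583056e-02,
       -7.35606160e-02,  6.86460953e-04]), 'tool_pos': array([464.56427926, 184.01266288, 168.58069857]), 'orientation': array([3.14051748e+00, 1.12261222e-04, 1.41967557e+00]), 'force': array([-0.33915754, -0.61925585, -0.77674203]), 'wrist_torque': array([-0.02019774,  0.01657467,  0.02878728]), 'grip_width': -0.09287379598271354}
```

View pics/top11.png

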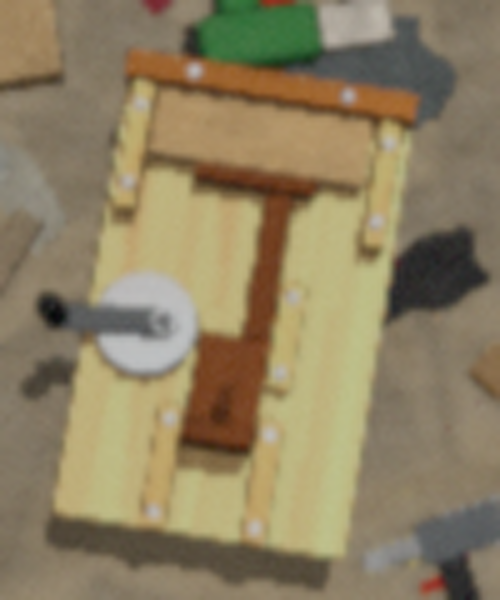

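View pics/side11.png

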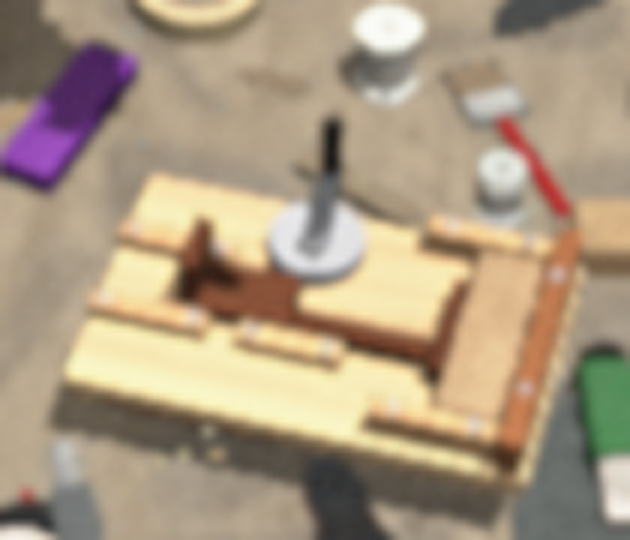

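The slide hit a firm stop at about 50 mm of travel, and force rose to 14 N. Next I'll check the board's squareness by fitting lines to the edges at sub-pixel resolution.

```bash
cat > sq.py <<'E'
from h import *
d=imaging.read_camera("top"); P=np.mean([imaging.read_camera("top")["color"].astype(float) for _ in range(4)],0)
# sample board-surface profile along jig x at several jig y, plane z=90
xs=np.arange(70,185,.5)
def col(x,y,z):
    u=proj(d,np.r_[w((x,y)),z]).astype(np.float32); return cv2.remap(P.astype(np.float32),u[:1].reshape(1,1),u[1:].reshape(1,1),cv2.INTER_CUBIC)[0,0]
def edge(y,z,a,b,ch):
    xs=np.arange(a,b,.5); v=np.array([col(x,y,z)[ch] for x in xs]); g=np.gradient(cv2.GaussianBlur(v.reshape(-1,1),(1,9),0).ravel()); i=np.argmax(abs(g)); 
    return xs[i],round(g[i],2)
for y in (-62,-55,-48,48,55,62): print(y,"near board",edge(y,90,93,120,1),"stop top near",edge(y,102,140,160,1),"stop top far",edge(y,102,160,182,0))
for y in (-62,-30,0,30,62): print(y,[int(col(x,y,90)[1]) for x in np.arange(84,180,4)])
E
python3 sq.py
```

```text
-62 near board (np.float64(99.5), np.float32(-5.93)) stop top near (np.float64(148.5), np.float32(-7.2)) stop top far (np.float64(170.5), np.float32(2.19))
-55 near board (np.float64(98.0), np.float32(-6.16)) stop top near (np.float64(148.5), np.float32(-5.83)) stop top far (np.float64(170.5), np.float32(2.14))
-48 near board (np.float64(101.0), np.float32(-6.82)) stop top near (np.float64(157.5), np.float32(6.18)) stop top far (np.float64(166.5), np.float32(-7.63))
48 near board (np.float64(97.5), np.float32(-5.85)) stop top near (np.float64(148.5), np.float32(-5.48)) stop top far (np.float64(166.0), np.float32(-6.64))
55 near board (np.float64(100.0), np.float32(-5.75)) stop top near (np.float64(157.0), np.float32(6.36)) stop top far (np.float64(167.5), np.float32(-9.3))
62 near board (np.float64(99.0), np.float32(-6.2)) stop top near (np.float64(148.0), np.float32(-6.67)) stop top far (np.float64(168.0), np.float32(1.37))
-62 [182, 181, 181, 170, 126, 97, 112, 138, 145, 148, 149, 149, 149, 149, 148, 146, 139, 94, 71, 98, 104, 102, 99, 87]
-30 [158, 117, 81, 46, 55, 68, 109, 144, 144, 144, 146, 149, 149, 150, 150, 150, 134, 84, 74, 100, 103, 100, 96, 85]
0 [150, 107, 68, 42, 58, 70, 106, 134, 139, 140, 146, 145, 145, 146, 147, 143, 134, 90, 70, 96, 100, 97, 85, 56]
30 [168, 119, 71, 44, 55, 67, 105, 137, 144, 144, 144, 142, 139, 139, 142, 140, 125, 90, 76, 97, 99, 99, 99, 101]
62 [180, 179, 179, 160, 113, 85, 111, 139, 143, 143, 142, 144, 142, 142, 142, 143, 133, 85, 66, 95, 102, 102, 95, 76]
```

```bash
python3 -c "
from rig import robot
print(robot.sign_off())"
```

```text
the job is handed in; nothing more can be done
None
```

I turned the cam to its low point, pushed the slide forward until the board met the end stop, backed the arm clear and handed the job in at about 16 s. No verdict was given.

- **Cam:** I turned it by pushing the lever post sideways with the closed fingertips, at about 4 N. After the turn the two cameras put it at 0.16 rad (top) and 0.06 rad (side). The lever looked the same in the last picture, after the slide push.
- **Slide:** It moved at about 4 to 5 N, then came up against a firm stop where I pressed to about 14 N in x. The fingertip position puts its travel at about 50 mm.
- **Board:** In the top view, its far edge shows no gap to the stop. Its surface runs from about jig x 108 to 152 mm, against 108 to 153 mm expected. The left and right ends agree within about 1 mm, although single edge readings scatter by 2 to 3 mm.
- **Disagreement:** Before I averaged them, the two cameras differed by about 6 mm in the jig's x position. The robot's contact points matched the average.
- **Bystanders:** The arm stayed clear of the jar, tape and spool throughout. I did not measure their final positions.

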